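# Book a carton into its bin with the handheld tag scanner

## Robot

A 6-joint arm with a two-finger parallel gripper is mounted at the origin on the work surface. World frame = base frame: x ahead of the robot, y to its left, z up, the work surface at z = 0. Lengths are in m, angles in rad, forces in N, time in s.
With the tool pointing down it reaches from about 0.35 to 0.725 m from the base axis. Payload 6 kg.
Tool frame: the origin (TCP) lies between the finger pads; the fingertips stand 25 mm ahead of it and the grasp point (between the pads) lies 6 mm ahead of it; x points along the fingers, z is the direction in which the jaws open and shut, and the axes are right-handed (so a half turn about x gives the same grasp; the last joint's range is limited). The gripper opens to 85 mm and grips with 20 to 120 N. Pads are 22 mm wide; open, the fingers measure 114 mm over their backs; the gripper's body (76 mm by 85 mm) begins 54 mm behind the grasp point. The pads swing forward as they close: fully open they stand 13 mm farther back than shut.
Start: joints at [-0.883, 0.04, 0.085, 0, -1.615, -0.334], TCP at [0.208, -0.563, 0.256] pointing down, gripper open.
Joint ranges: [-2.56, 2.56], [-1.29, 2.01], [-1.08, 1.49], [-3.29, 1.98], [-2.81, -0.18], [-2.99, 2.99]. Speed limits (rad/s): [2.57, 2.57, 3.01, 3.14, 3.14, 3.14].

## Interface

Orientations are given as a 3x3 rotation matrix whose columns are the frame's x, y, z axes.
In Python, from cell import r, command_gripper, imaging, job_done, read_time, read_joint_positions, read_joint_vel, read_joint_efforts, read_position, read_eef_rot, read_ft_force, read_wrist_torque, read_opening gives the robot as it stands. Calls block until the motion is done:
- r.move_pose(position, orientation): joint-space move of the TCP to a pose.
- r.movel(position, ori=None, max_speed=0.15, until_force=None): straight line of the TCP; ori=None keeps the orientation; max_speed is the mean speed in m/s. With until_force (N) it stops when the force on the tool has changed by that much, and returns True; else False.
- r.move_j(angles): joint-space move.
- command_gripper(opening, f_grip=None): opening from 0.0 (shut) to 1.0 (fully open); f_grip is the grip in N (None keeps the last); returns when the fingers have stopped.
- r.hold(seconds).
- r.solve_ik(position, orientation): joint angles nearest the present ones, or None.
- imaging.read_camera(name): name is "side" or "top"; returns the picture (420x560x3 uint8, red, green, blue); there is no depth.
- imaging.camera_info(name): a dict with "K" (3x3 intrinsics, pixels), "k1" (the pictures are not rectified: a ray, as slopes to the right and down, at radius r is drawn at 1 + k1 r^2 times it, then the intrinsics apply), "view" (4x4, takes a point from world to camera coordinates). Camera axes: x right, y up, looking along -z (the intrinsics and any distortion apply to the point x, -y, -z); pixel columns grow to the right and rows downward; lengths in m; the calibration is good to about 2 mm. A picture is of the moment at which its call begins. camera_info takes no time and is no camera call.
A pose or a line that the arm cannot do raises r.MotionError and nothing moves.
- job_done(): hands the job in, once; it reports no verdict.
Readings, each from a call of its own:
- read_time(): time.
- read_joint_positions(): joint angles.
- read_joint_vel(): joint speeds.
- read_joint_efforts(): joint torques, N m.
- read_position(): TCP position.
- read_eef_rot(): TCP orientation.
- read_ft_force(): force on the tool from outside, world axes, zero at the start.
- read_wrist_torque(): the same for the moment, N m.
- read_opening(): opening from 0.0 (shut) to 1.0 (fully open).
Only numpy, scipy, OpenCV 4.12 (cv2) and the standard library are available. Lean on these libraries where they do the work, as an engineer would, in place of code of your own. Each camera call takes 0.05 s, during which the arm holds its last target.

## Task

The spray can blocks the green tag on the carton's flap: stand it upright in the round steel dish. Then hold the handheld scanner still with its red window square to the middle of the green tag, about 10 cm away, for a good second, and after that do the same at the yellow tag on the blue bin, without ever reading the white tag. Finally lay the scanner, orange button up, centred and lengthways on its black charging pad; drop nothing, bend no flap, and leave the jar, tape and wrench where they are.

Things in the scene. Friction and masses are not known exactly. Their poses are not given: they have to be found in the camera images.
- scanner: Handheld tag scanner, 170 long, loose, lying flat, orange button up. Origin: centre of its underside; +x to the nose, +z out of the button side. Grey handle from x -85 to +45 mm, 34 wide (y), 32 high (z): grip here (balanced at x = 0). Black head x +45 to +85 mm, 56 wide, 44 high. About 0.22 kg. It reads any tag its window faces, without a press.
- scanner_window (a point): Middle of the scanner's red window on its nose, 85 mm ahead (+x) of the scanner's origin and 22 mm above its underside. Same axes as the scanner: it looks along +x.
- green_tag (a point): Middle of the green tag (50 by 80 mm, black bars) on the carton's sloping flap, about 100 mm above the bench. z: out of the tag, outward and 18 to 32 degrees upward, roughly away from the robot; y: level, along its 80 mm; x: down the slope. The flap is 105 long (50 mm of it below this point), 146 wide; its stiff hinge bends if pushed.
- yellow_tag (a point): Middle of the yellow tag (50 by 80 mm) on the fixed sloping front plate (90 by 120 mm) of the blue bin (fixed; 130 deep behind the plate, 150 wide, 125 high), about 82 mm above the bench. z: out of the tag, outward and about 26 degrees upward, roughly away from the robot; y: level; x: down the slope.
- white_tag (a point): Middle of the white tag on the flap of the other carton, same flap and axes as for the green tag; not to be read. Both cartons are fixed, 120 deep (behind the flap, which hangs out from the top edge), 150 wide, 150 high, with goods in the green-tagged one up to 165 mm and metal pipes in this one up to 245 mm above the bench.
- can: Red and white spray can, loose, upright, standing in front of the green tag. Origin: centre of its base; z up. Body 52 mm in diameter up to 150 mm, black cap 36 mm in diameter to 180 mm. About 0.3 kg.
- dish: Round steel dish, fixed on the bench: 110 mm across, rim 16 mm high, flat inner floor 4 mm above the bench and about 94 mm across. Origin: centre of its underside.
- charge_pad: Flat black charging pad, fixed: 190 long (x) by 80 wide (y), top 10 mm above its origin, which is the centre of its underside. The scanner lies on it lengthways, either way round.
- jar: Closed amber jar with steel lid, loose bystander, 68 mm in diameter, 100 high; origin: centre of its base.
- tape: Yellow roll of tape lying flat, loose bystander, 100 mm in diameter, 45 high; origin: centre of its underside.
- wrench: Steel wrench lying on the bench, loose bystander, 220 long, handle along its x; origin under its middle.
Not all that is in view belongs to the job. Leave any purple look-alike of the can alone. Of the things that look like the dish, take the one that is farthest from the robot's base at the start.

How it is judged:
On the way, in this order (a step that is already met when the one before it is completed fails the run):
1. the spray can stands upright in the steel dish, let go (horizontal distance between can and dish below 0.03 m and z of can in the frame of dish below 0.008 m and angle between can's own z axis and vertical below 0.08 rad and contact force between the fingers and can below 0.3 N), for 0.2 s.
2. the scanner is held still for 0.8 s with the green tag 60 to 140 mm ahead of its window, within 20 mm of its line of sight up, down and sideways, and square to it within 20 degrees (x of green_tag in the frame of scanner_window between 0.06 and 0.14 m and y of green_tag in the frame of scanner_window between -0.02 and 0.02 m and z of green_tag in the frame of scanner_window between -0.02 and 0.02 m and angle between the x axis of scanner_window and the z axis of green_tag, either way round below 0.35 rad and z of scanner_window in the frame of green_tag above 0.04 m and linear speed of scanner below 0.03 m/s and angular speed of scanner below 0.2 rad/s), for 0.8 s.
3. then the same at the yellow tag (x of yellow_tag in the frame of scanner_window between 0.06 and 0.14 m and y of yellow_tag in the frame of scanner_window between -0.02 and 0.02 m and z of yellow_tag in the frame of scanner_window between -0.02 and 0.02 m and angle between the x axis of scanner_window and the z axis of yellow_tag, either way round below 0.35 rad and z of scanner_window in the frame of yellow_tag above 0.04 m and linear speed of scanner below 0.03 m/s and angular speed of scanner below 0.2 rad/s), for 0.8 s.
At the end, for the whole second after the job is handed in: Scanner at rest on the charging pad, button up and level within 6 degrees, within 17 degrees of the pad's length, its middle within 35 mm along and 25 mm across of the pad's middle; can upright at rest in the dish, within 30 mm of its middle; both let go (all of step 1 and x of scanner in the frame of charge_pad between -0.035 and 0.035 m and y of scanner in the frame of charge_pad between -0.025 and 0.025 m and z of scanner in the frame of charge_pad between 0.006 and 0.014 m and angle between the x axis of scanner and the x axis of charge_pad, either way round below 0.3 rad and angle between scanner's own z axis and vertical below 0.1 rad and linear speed of each of scanner, can below 0.02 m/s); the robot touches nothing.
It fails at once if the white tag is read (the scanner moves slower than 0.05 m/s in the reading position, as given for the green tag, in front of the white tag) (x of white_tag in the frame of scanner_window between 0.06 and 0.14 m and y of white_tag in the frame of scanner_window between -0.02 and 0.02 m and z of white_tag in the frame of scanner_window between -0.02 and 0.02 m and angle between the x axis of scanner_window and the z axis of white_tag, either way round below 0.35 rad and z of scanner_window in the frame of white_tag above 0.04 m and linear speed of scanner below 0.05 m/s and angular speed of scanner below 0.3 rad/s).
It fails at once if the scanner or the can is dropped (faster than 0.7 m/s out of the fingers, about a 25 mm fall) ((contact force between the fingers and scanner below 0.3 N and linear speed of scanner above 0.7 m/s) or (contact force between the fingers and can below 0.3 N and linear speed of can above 0.7 m/s)).
It fails at once if a flap is bent so that its tag moves over 20 mm (distance of any of green_tag, white_tag from where it was at the start of the episode above 0.02 m).
It fails at once if the jar, tape or wrench is moved over 30 mm (distance of any of jar, tape, wrench from where it was at the start of the episode above 0.03 m).
It also fails if it takes over 72 s, if anything falls off the work surface, if the arm or the gripper's body presses on something with over 40 N, if the wrist force passes 120 N, or if a joint passes its speed limit or range.

## Working session

There is one attempt and no reset: what is moved stays moved. The work goes in short steps, each a Python script; the robot and the scene stay as the last script left them, time stands still between calls to the robot, and variables do not carry over. Pictures are saved under pics/ and viewed, and the job is handed in when it is done.

```bash
ls; mkdir -p pics
python3 - <<'E'
from cell import *
import cv2
for n in("side","top"):
    im=imaging.read_camera(n); cv2.imwrite(f"pics/{n}0.png",im[:,:,::-1])
    i=imaging.camera_info(n); print(n,i)
print(read_time(),read_opening())
E
```

```text
pics
side {'K': array([[418.91489759,   0.        , 273.61863801],
       [  0.        , 418.91489759, 206.39565775],
       [  0.        ,   0.        ,   1.        ]]), 'k1': -0.0921423199567925, 'view': array([[-0.85220689, -0.52318851,  0.00414776,  0.48604367],
       [ 0.3946387 , -0.6375704 ,  0.66163757, -0.31557232],
       [-0.34351669,  0.56548896,  0.74981233, -1.14624694],
       [ 0.        ,  0.        ,  0.        ,  1.        ]])}
top {'K': array([[478.82001346,   0.        , 289.01815234],
       [  0.        , 478.82001346, 210.4979099 ],
       [  0.        ,   0.        ,   1.        ]]), 'k1': -0.06017045999363189, 'view': array([[ 0.08414291, -0.9964447 ,  0.0042346 , -0.04562922],
       [ 0.97243483,  0.0830414 ,  0.21788673, -0.59082952],
       [-0.21746372, -0.01421575,  0.97596488, -1.44802529],
       [ 0.        ,  0.        ,  0.        ,  1.        ]])}
0.1 0.9991660071103523
```

View pics/side0.png

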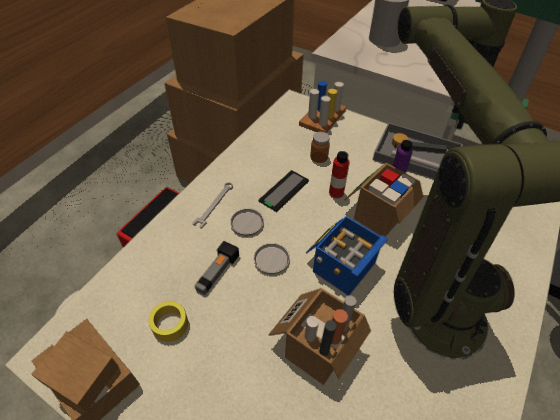

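View pics/top0.png

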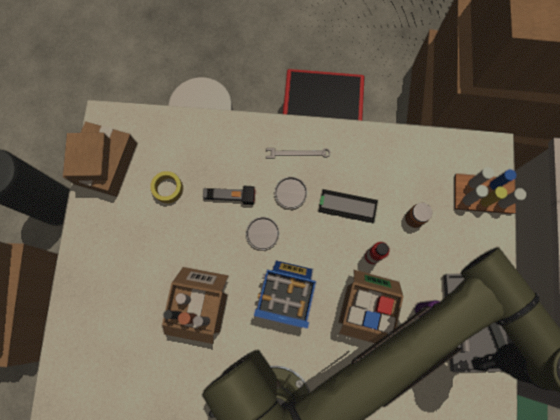

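The top picture shows these candidates:
- **Can:** red (377,253); the purple look-alike is at (425,308).
- **Dishes:** (291,193), which is the farther one, and (262,234).
- **Scanner:** (230,195).
- **Pad:** (348,206).
- **Tags:** green on the right carton at (378,281), yellow on the bin at (293,268), white on the left carton at (200,277).

I'll crop in closer to check these.

```bash
cat > h.py <<'E'
import numpy as np, cv2
from cell import *
def proj(n,P):
    i=imaging.camera_info(n); P=np.atleast_2d(P); c=P@i['view'][:3,:3].T+i['view'][:3,3]
    x=c[:,0]/-c[:,2]; y=-c[:,1]/-c[:,2]; s=1+i['k1']*(x*x+y*y); K=i['K']
    return np.c_[K[0,0]*x*s+K[0,2],K[1,1]*y*s+K[1,2]]
def ray(n,uv):
    i=imaging.camera_info(n)
    p=cv2.undistortPoints(np.array([[uv]],float),i['K'],np.array([i['k1'],0,0,0.]))[0,0]
    R=i['view'][:3,:3]; d=R.T@np.array([p[0],-p[1],-1]); o=-R.T@i['view'][:3,3]
    return o,d/np.linalg.norm(d)
def onz(n,uv,z):
    o,d=ray(n,uv); return o+d*(z-o[2])/d[2]
def tri(a,b):
    o1,d1=ray("top",a);o2,d2=ray("side",b)
    t=np.linalg.lstsq(np.c_[d1,-d2],o2-o1,rcond=None)[0]
    p,q=o1+t[0]*d1,o2+t[1]*d2
    return (p+q)/2,np.linalg.norm(p-q)
def crop(n,im,x0,y0,w,h,s,name):
    c=cv2.resize(im[y0:y0+h,x0:x0+w,::-1],None,fx=s,fy=s,interpolation=cv2.INTER_CUBIC)
    for k in range(0,w,20): cv2.putText(c,str(x0+k),(k*s,8),0,.3,(255,255,0),1); cv2.line(c,(k*s,10),(k*s,14),(255,255,0),1)
    for k in range(0,h,20): cv2.putText(c,str(y0+k),(0,k*s+4),0,.3,(255,255,0),1); cv2.line(c,(20,k*s),(24,k*s),(255,255,0),1)
    cv2.imwrite(f"pics/{name}.png",c)
E
python3 - <<'E'
from h import *
t=cv2.imread('pics/top0.png')[:,:,::-1]; s=cv2.imread('pics/side0.png')[:,:,::-1]
crop('top',t,155,170,270,150,3,'c1') if 0 else crop('top',t,160,170,130,100,6,'ct1')
crop('top',t,280,170,130,100,6,'ct2'); crop('top',t,160,250,130,100,6,'ct3'); crop('top',t,310,230,130,100,6,'ct4')
crop('side',s,185,170,130,100,6,'cs1'); crop('side',s,305,140,130,100,6,'cs2'); crop('side',s,265,210,130,100,6,'cs3')
crop('side',s,265,280,130,100,6,'cs4')
E
```

```text
(no output)
```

View pics/ct1.png

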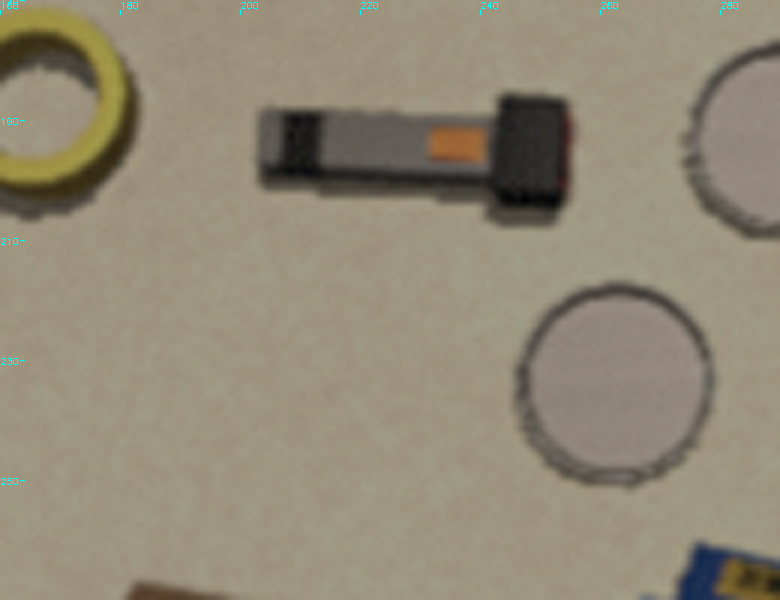

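View pics/ct2.png

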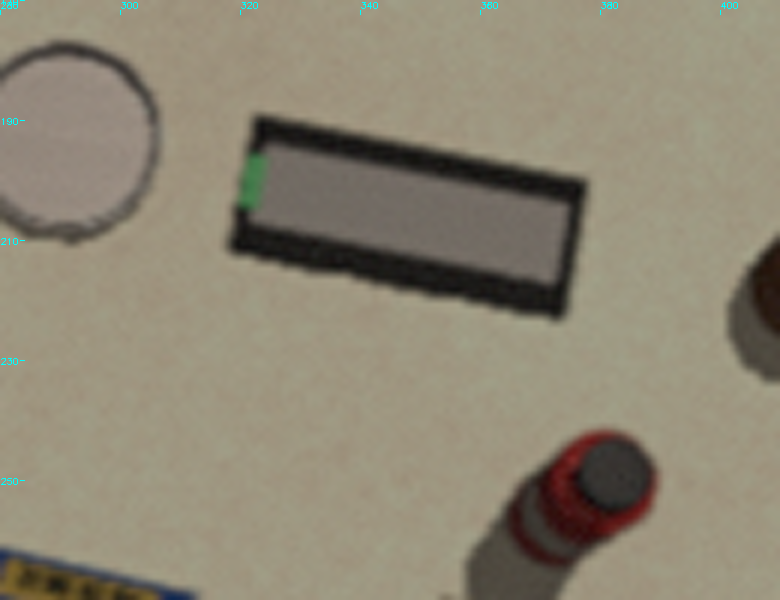

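View pics/ct3.png

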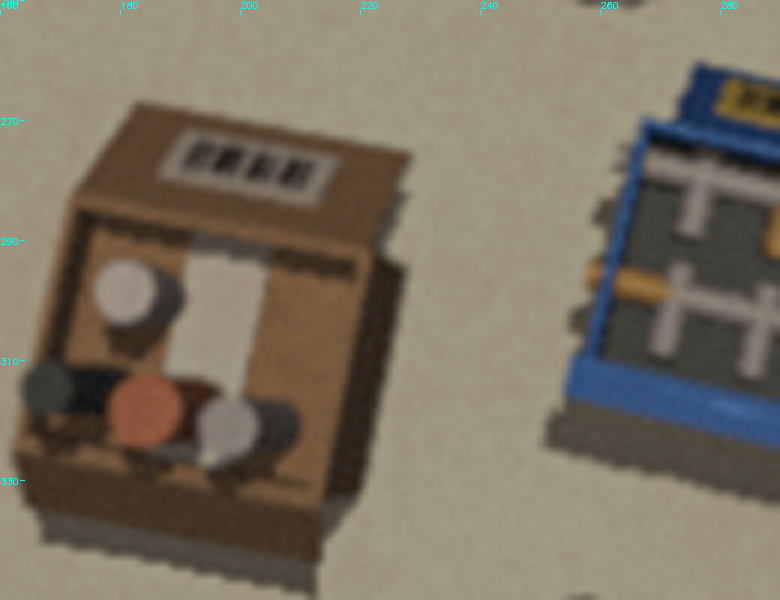

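View pics/ct4.png

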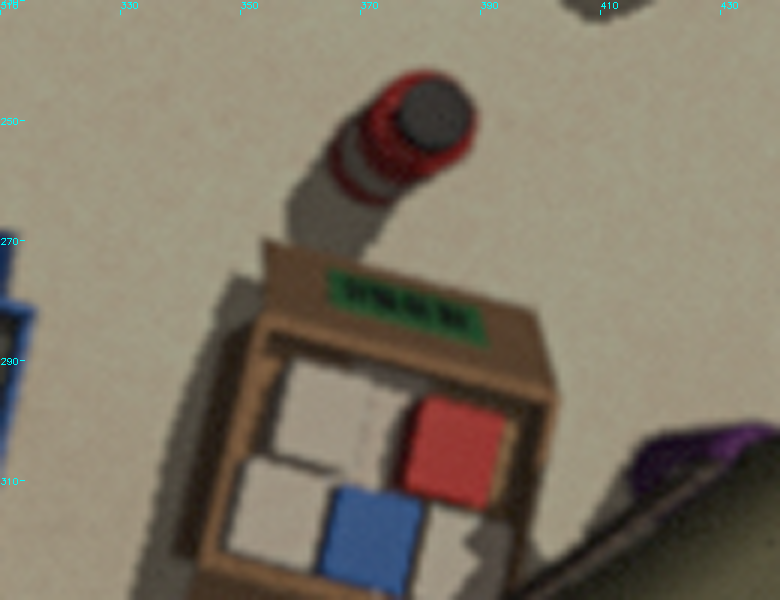

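View pics/cs1.png

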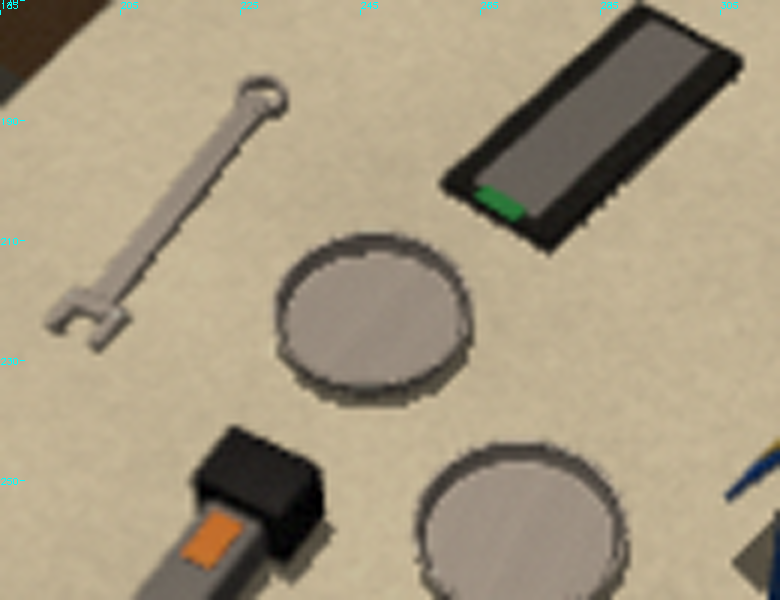

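View pics/cs2.png

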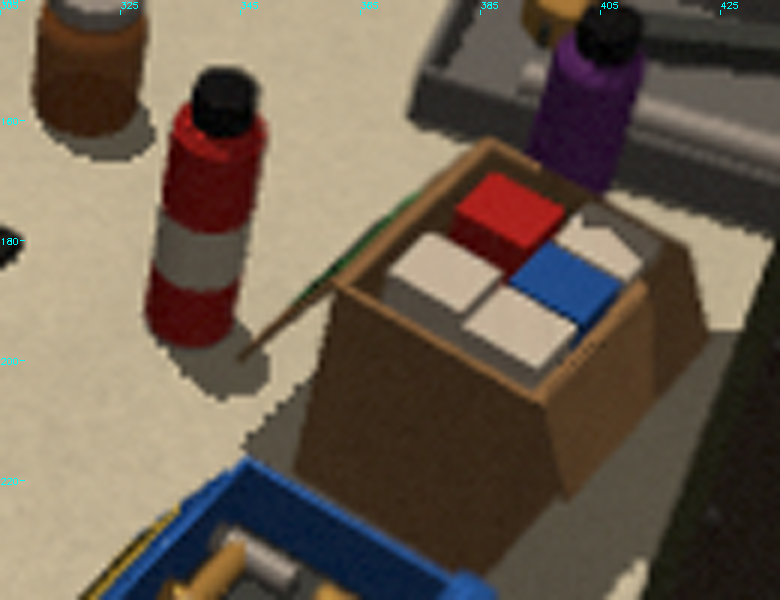

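View pics/cs3.png

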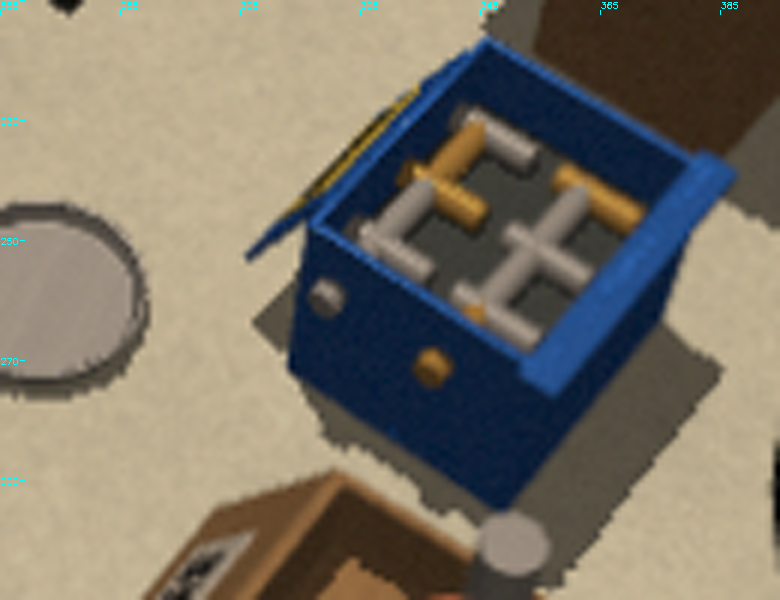

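View pics/cs4.png

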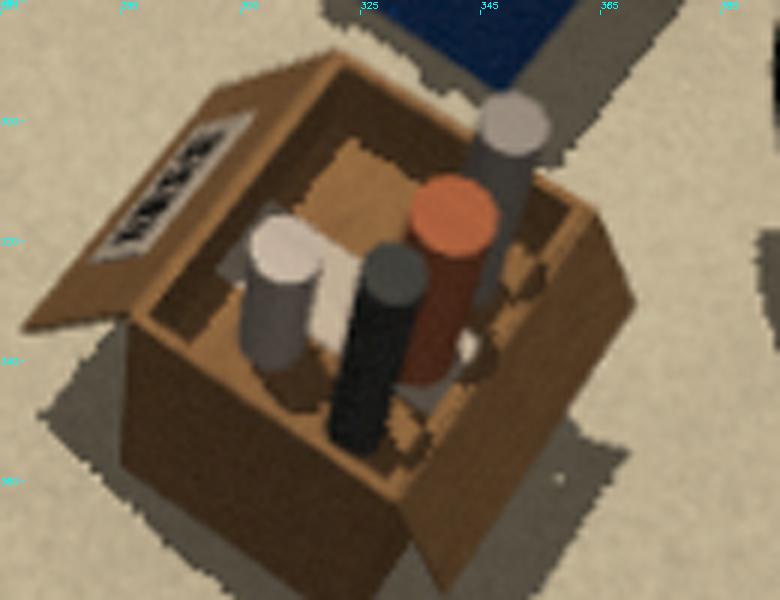

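Run:
```python
from h import *
t=cv2.imread('pics/top0.png')[:,:,::-1]; s=cv2.imread('pics/side0.png')[:,:,::-1]
crop('top',t,250,252,75,60,10,'d1'); crop('side',s,190,235,75,60,10,'d2'); crop('top',t,198,175,65,45,12,'d3'); crop('side',s,295,200,75,60,10,'d4')
crop('top',t,345,262,65,45,12,'d5')
```

```text
(no output)
```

View pics/d1.png

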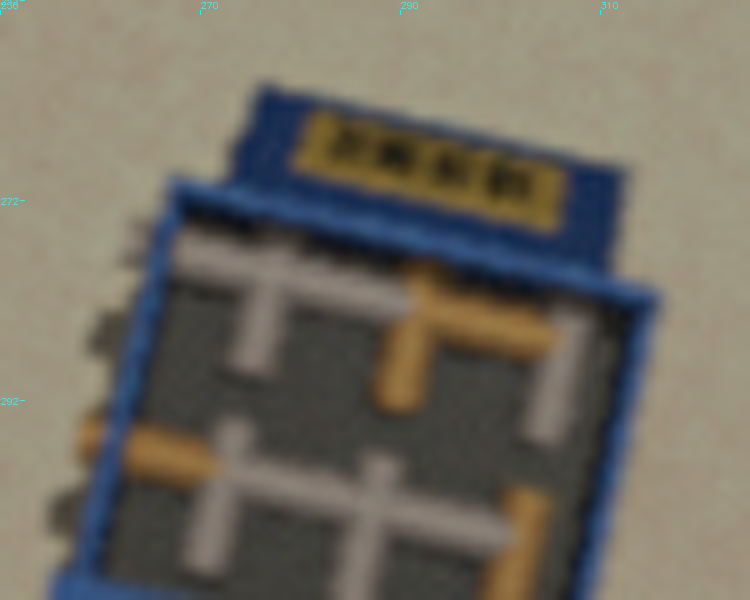

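View pics/d2.png

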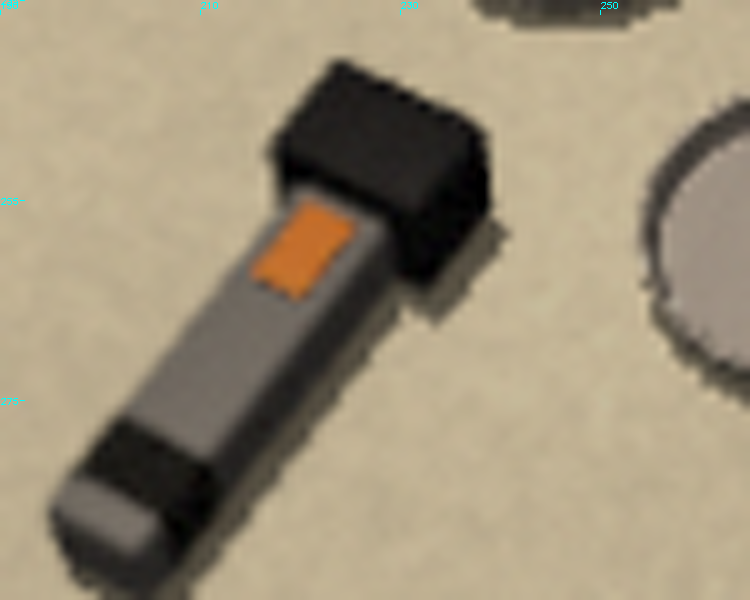

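View pics/d3.png

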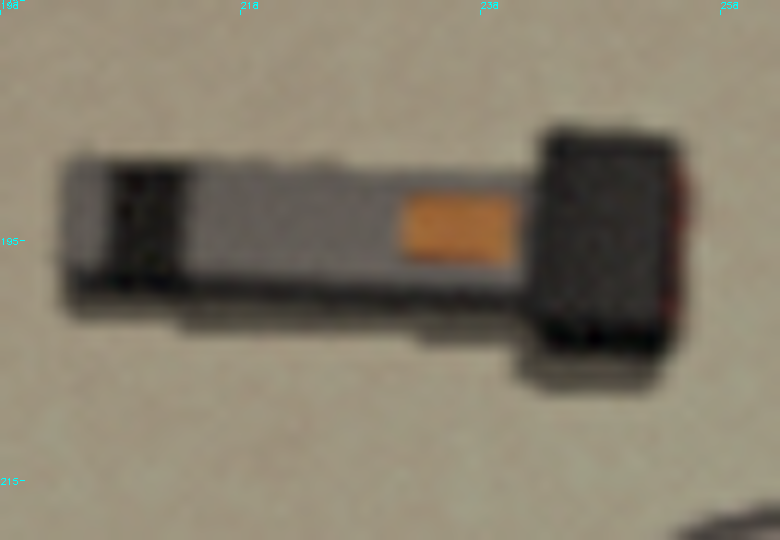

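View pics/d4.png

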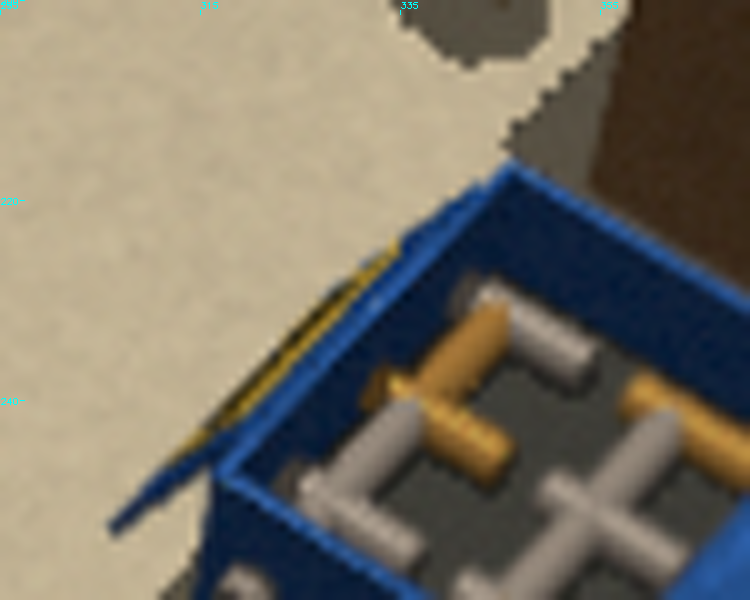

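View pics/d5.png

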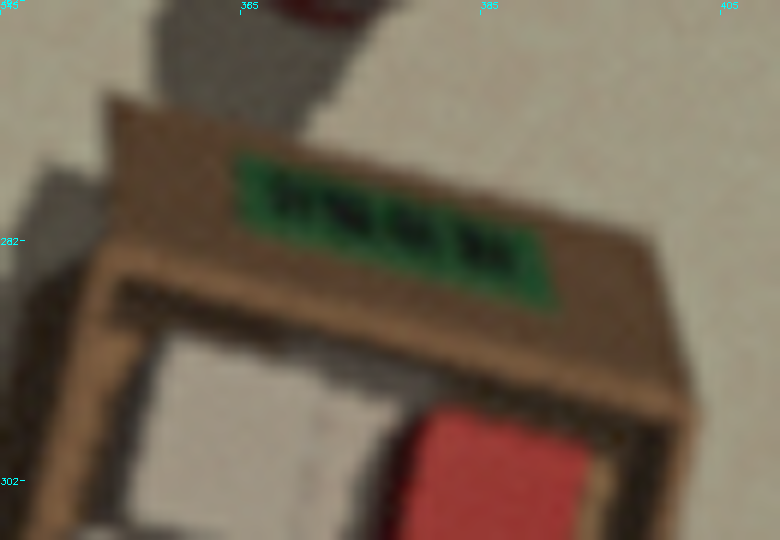

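```bash
cat > fit.py <<'E'
from h import *
from scipy.optimize import least_squares
def tagframe(p):
    x,y,z,yaw,tl=p   # z axis: outward yaw, up tl
    zz=np.array([np.cos(yaw)*np.cos(tl),np.sin(yaw)*np.cos(tl),np.sin(tl)])
    yy=np.cross([0,0,1],zz); yy/=np.linalg.norm(yy); xx=np.cross(yy,zz)
    return np.array([x,y,z]),np.c_[xx,yy,zz]
def fittag(obs,p0,fixz=None,loc=None):
    def f(p):
        c,R=tagframe(p)
        r=[]
        for cam,l,uv in obs: r+=list((proj(cam,c+R@np.array([*l,0]))[0]-uv))
        if fixz: r.append((p[2]-fixz)*300)
        r.append((p[4]-.45)*2)
        return r
    s=least_squares(f,p0,loss='soft_l1'); r=np.array(s.fun[:2*len(obs)]).reshape(-1,2)
    return s.x,r.round(1)
def flap(top,side,tagt,tags=(),hi=True,L=(50,55),W=73):
    o=[]
    k=[(L[0],W),(L[0],-W),(-L[1],-W),(-L[1],W)]
    for a,b in zip(k,top):
        if b: o.append(("top",np.array(a)/1e3,b))
    for a,b in zip(k,side):
        if b: o.append(("side",np.array(a)/1e3,b))
    k=[(25,40),(25,-40),(-25,-40),(-25,40)]
    for a,b in zip(k,tagt): o.append(("top",np.array(a)/1e3,b))
    for a,b in zip(k,tags): o.append(("side",np.array(a)/1e3,b))
    return o
if __name__=="__main__":
    g=flap([(353.9,269.9),(399.4,281.8),(402.5,294.9),(353.3,282.8)],[(345,199.7),None,(386.7,163.3),(361.2,187.5)],[(364.6,275.1),(390.7,281.3),(391.4,287.7),(364.8,281)])
    w=flap([(182.5,267.2),(228.3,275.5),(222,291.7),(172.5,284.2)],[(268.7,335),(300.8,295),(320.8,288.3),(286.7,333)],[(190.5,271.3),(216.7,276.2),(213.3,284.2),(186.7,279.2)],[(280.8,323.3),(296.7,300.8),(307.8,298.8),(289.2,323.7)])
    y=flap([(276.2,260.8),(312.5,268.8),None,None],[(306.5,253.2),None,None,None],[(281.2,262.8),(306.5,268.8),(306,274.8),(279.7,268.8)],L=(45,45),W=60)
    for n,o,p0,z in(("green",g,[.4,-.25,.1,0,.45],.1),("white",w,[.4,.25,.1,0,.45],.1),("yellow",y,[.45,0,.08,0,.45],.082)):
        x,r=fittag(o,p0,z); print(n,x.round(4),np.degrees(x[3:]).round(1)); print(r.tolist())
    print("can top",tri((382.5,249.2),(342.3,154.7)),onz("top",(382.5,249.2),.18),onz("side",(342.3,154.7),.18))
    print("dish",onz("top",(290.8,193.5),.01),onz("side",(247.3,222.8),.01),"other",onz("top",(262.5,234),.01))
    pad=np.array([onz("top",u,.01) for u in[(322.8,189.5),(377.5,200.3),(374.2,223),(318.3,211.2)]])
    print("pad",pad.mean(0),[np.linalg.norm(pad[i]-pad[i-1]).round(4) for i in range(4)],np.degrees(np.arctan2(*( (pad[1]+pad[2]-pad[0]-pad[3])[1::-1]))))
    obs=[("top",(-85,17,32),(203.4,188.3)),("top",(-85,-17,32),(203.7,198.3)),("top",(45,28,44),(243.4,185.8)),("top",(85,28,44),(254.7,186.5)),("top",(85,-28,44),(253.8,202.3)),("top",(45,-28,44),(242.2,202.1)),
     ("side",(85,28,44),(224,241)),("side",(85,-28,44),(238.3,248)),("side",(45,-28,44),(231.7,255.5)),("side",(45,28,44),(217.7,249.3))]
    def f(p):
        c,s=np.cos(p[2]),np.sin(p[2]); r=[]
        for cam,l,uv in obs:
            l=np.array(l)/1e3; r+=list(proj(cam,[p[0]+c*l[0]-s*l[1],p[1]+s*l[0]+c*l[1],l[2]])[0]-uv)
        return r
    s=least_squares(f,[.6,.1,-1.5],loss='soft_l1'); print("scanner",s.x,np.degrees(s.x[2])); print(np.reshape(f(s.x),(-1,2)).round(1).tolist())
    for n,uv in(("jar",(418,213)),("tape",(166,186))): print(n,onz("top",uv,.1 if n=="jar" else .045))
E
python3 fit.py
```

```text
green [ 0.3901 -0.2789  0.0977 -0.1759  0.4785] [-10.1  27.4]
[[-0.3, -0.6], [-0.1, -0.4], [0.6, 0.3], [0.8, -0.5], [-0.1, -0.1], [-0.2, -0.3], [0.5, -0.6], [-0.4, -0.1], [-1.1, 0.4], [-0.3, 0.5], [0.0, 0.3]]
white [ 0.3569  0.2482  0.0989 -0.0815  0.5647] [-4.7 32.4]
[[0.2, -0.9], [0.5, -1.3], [-0.6, -1.0], [-0.3, -2.1], [0.0, 0.0], [-0.1, -0.6], [0.4, 0.1], [1.2, -0.6], [0.4, 0.4], [-0.2, -0.1], [-0.6, -0.3], [-0.5, 0.1], [-0.1, 1.3], [1.7, 1.1], [0.2, 0.6], [0.7, -0.7]]
yellow [ 0.4083 -0.0239  0.0812 -0.1333  0.4252] [-7.6 24.4]
[[-0.5, -0.5], [0.6, -0.2], [0.2, -0.3], [0.1, 0.8], [0.0, 0.4], [-0.3, -0.3], [-0.1, -0.1]]
can top (array([ 0.47937938, -0.27475377,  0.1752084 ]), np.float64(0.004696747460776054)) [ 0.47632352 -0.27435618  0.18      ] [ 0.47993099 -0.26922499  0.18      ]
dish [0.66274242 0.00430424 0.01      ] [0.66443897 0.01032972 0.01      ] other [0.51973753 0.08445445 0.01      ]
pad [ 0.63678746 -0.18734904  0.01      ] [np.float64(0.0754), np.float64(0.1841), np.float64(0.0777), np.float64(0.1866)] -96.99449009344339
scanner [ 0.63789659  0.206059   -1.51831812] -86.99322039303756
[[-0.5, -0.1], [-1.5, -0.0], [-1.0, -0.6], [0.0, -0.9], [0.1, 0.1], [-0.7, -0.1], [0.7, -1.7], [2.0, -1.6], [1.6, 0.6], [-0.3, -0.7]]
jar [ 0.61092779 -0.39501259  0.1       ]
tape [0.64436528 0.41014481 0.045     ]
```

```bash
cat > plan.py <<'E'
from fit import *
G=tagframe([.3901,-.2789,.0977,-.1759,.4785]); Y=tagframe([.4083,-.0239,.0812,-.1333,.4252])
CAN=np.array([.478,-.2725]); DISH=np.array([.6636,.0085]); PAD=np.array([.6368,-.187]); PADY=np.radians(-97)
SC=np.array([.638,.206]); SCY=-1.518
def toolrot(a,j):
    a=a/np.linalg.norm(a); j=j/np.linalg.norm(j); return np.c_[a,np.cross(j,a),j]
def down(yaw): # jaw direction yaw
    return toolrot(np.array([0,0,-1.]),np.array([np.cos(yaw),np.sin(yaw),0]))
GZ=.021 # grasp point height in scanner frame
def sc_tool(o,R,s=1,gx=0.,gz=GZ):
    """tool pose for scanner origin o, rot R"""
    g=o+R@np.array([gx,0,gz]); T=toolrot(-R[:,2],s*R[:,1]); return g-T[:,0]*.006,T
def flat(yaw): c,s=np.cos(yaw),np.sin(yaw); return np.array([[c,-s,0],[s,c,0],[0,0,1.]])
def read_pose(tag,d):
    c,R=tag; n=R[:,2]; x=-n; y=-R[:,1]; z=np.cross(x,y)
    S=np.c_[x,y,z]; w=c+n*d; return w-S@np.array([.085,0,.022]),S
E
python3 - <<'E'
from plan import *
def show(n,p,T):
    q=r.solve_ik(p,T); print(n,np.round(p,3),None if q is None else np.round(q,2))
for yw in(np.pi/2-.176,-np.pi/2-.176):
    show("can",np.r_[CAN,.137+.006],down(yw)); show("dish",np.r_[DISH,.15],down(yw+.3))
for s in(1,-1):
    print("s",s)
    show("sc",*sc_tool(np.r_[SC,0],flat(SCY),s)); show("scup",*sc_tool(np.r_[SC,.25],flat(SCY),s))
    show("green",*sc_tool(*read_pose(G,.095),s)); show("yel",*sc_tool(*read_pose(Y,.095),s))
    for k in(0,np.pi): show("pad%d"%k,*sc_tool(np.r_[PAD,.01],flat(PADY+k),s))
E
```

```text
can [ 0.478 -0.272  0.143] [-0.15 -0.08 -0.24  0.   -1.41 -1.59]
dish [0.664 0.008 0.15 ] [ 0.31  0.22  0.09  0.   -1.44 -1.76]
can [ 0.478 -0.272  0.143] [-0.15 -0.08 -0.24  0.   -1.41  1.55]
dish [0.664 0.008 0.15 ] [ 0.31  0.22  0.09  0.   -1.44  1.38]
s 1
sc [0.638 0.206 0.027] [ 0.61  0.31 -0.03  0.   -1.23  2.58]
scup [0.638 0.206 0.277] [ 0.61  0.23  0.33  0.   -1.67  2.58]
green [ 0.545 -0.306  0.185] [-0.2  -0.25 -0.38 -0.01 -0.97  1.6 ]
yel [ 0.569 -0.045  0.16 ] [ 0.39 -0.4  -0.61  0.25 -1.    0.95]
pad0 [ 0.637 -0.187  0.037] None
pad3 [ 0.637 -0.187  0.037] [ 0.01  0.28 -0.05  0.   -1.24 -0.14]
s -1
sc [0.638 0.206 0.027] [ 0.61  0.31 -0.03  0.   -1.23 -0.56]
scup [0.638 0.206 0.277] [ 0.61  0.23  0.33  0.   -1.67 -0.56]
green [ 0.545 -0.306  0.185] [-0.2  -0.25 -0.38 -0.01 -0.97 -1.54]
yel [ 0.569 -0.045  0.16 ] [ 0.39 -0.4  -0.61  0.25 -1.   -2.19]
pad0 [ 0.637 -0.187  0.037] [ 0.01  0.28 -0.05  0.   -1.24 -0.14]
pad3 [ 0.637 -0.187  0.037] None
```

Run:
```python
from plan import *
R=down(np.pi/2-.176)
r.move_pose(np.r_[CAN,.29],R); print(read_time())
r.movel(np.r_[CAN,.146],max_speed=.1,until_force=6); print(read_position(),read_ft_force())
for n in("side","top"): cv2.imwrite(f"pics/{n}1.png",imaging.read_camera(n)[:,:,::-1])
s=cv2.imread('pics/side1.png')[:,:,::-1]; crop('side',s,290,90,130,100,6,'e1')
```

```text
1.575
[ 0.47834125 -0.27260656  0.14678698] [-0.26868368 -0.86652128 -0.39721439]
```

View pics/e1.png

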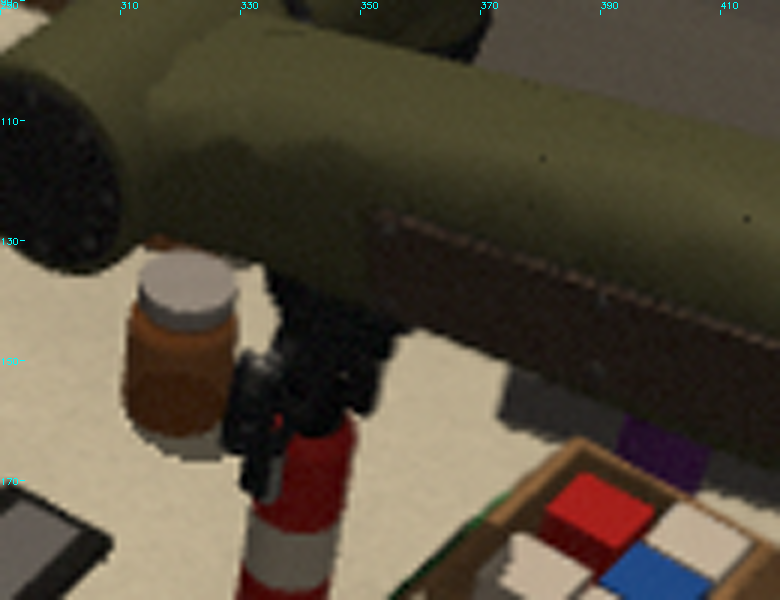

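View pics/top1.png

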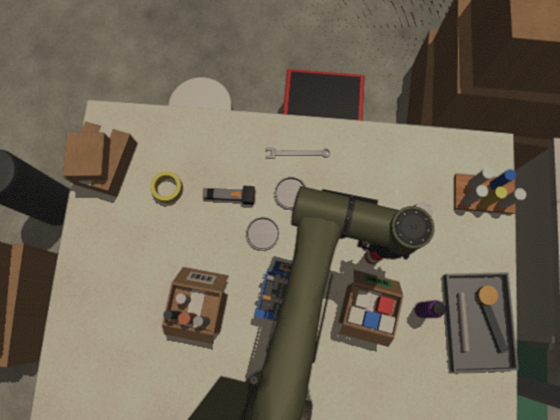

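Run:
```python
from plan import *
print(tri((412,228),(303,115)))
command_gripper(0.0,40); print(read_opening(),read_ft_force(),read_time())
r.movel(np.r_[CAN,.30],max_speed=.12); r.hold(.2); print(read_opening(),read_ft_force(),read_position())
for n in("side","top"): cv2.imwrite(f"pics/{n}2.png",imaging.read_camera(n)[:,:,::-1])
```

```text
(array([ 0.58753932, -0.31936396,  0.24781082]), np.float64(0.11943653111202))
0.5876839269959655 [ 0.14436594 -0.67018396  1.46769705] 3.6833
0.590959784805112 [ 0.09519738 -0.56758042 -1.34085365] [ 0.47789669 -0.27247568  0.29951962]
```

View pics/side2.png

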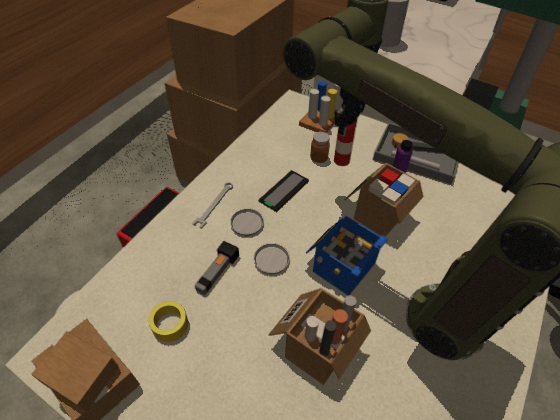

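Run:
```python
from plan import *
s=cv2.imread('pics/side2.png')[:,:,::-1].copy()
p=read_position(); b=p[2]-.1468
for z in(b,b+.15):
  for a in np.linspace(0,6.28,60):
    u=proj("side",[p[0]+.026*np.cos(a),p[1]+.026*np.sin(a),z])[0]; s[int(u[1]),int(u[0])]=(0,255,255)
crop('side',s,300,100,80,80,8,'f1')
```

```text
(no output)
```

View pics/f1.png

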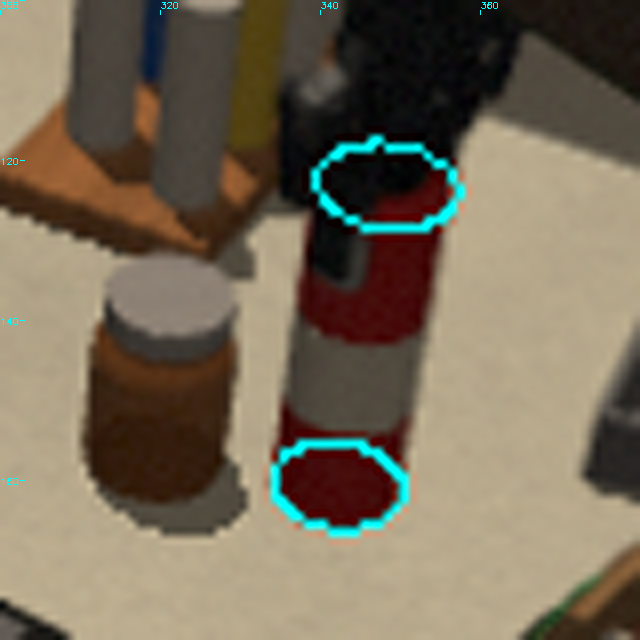

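Run:
```python
from plan import *
r.movel(np.r_[DISH,.30],max_speed=.25); print(read_time())
r.movel(np.r_[DISH,.165],max_speed=.15); r.hold(.1)
cv2.imwrite("pics/side3.png",imaging.read_camera("side")[:,:,::-1])
s=cv2.imread('pics/side3.png')[:,:,::-1].copy()
p=read_position()
for z,c,rr in((p[2]-.1468,p[:2],.026),(.016,DISH,.055),(.004,DISH,.047)):
  for a in np.linspace(0,6.28,60):
    u=proj("side",[c[0]+rr*np.cos(a),c[1]+rr*np.sin(a),z])[0]; s[int(u[1]),int(u[0])]=(0,255,255)
crop('side',s,200,150,100,100,6,'f2')
```

```text
6.9167
```

View pics/f2.png

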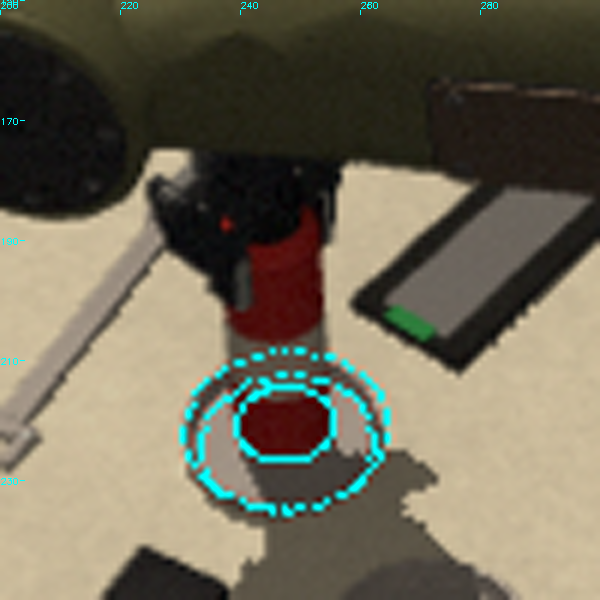

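Run:
```python
from plan import *
print(r.movel(np.r_[DISH,.149],max_speed=.03,until_force=4),read_position(),read_ft_force())
command_gripper(1.0); r.hold(.2)
r.movel(np.r_[DISH,.30],max_speed=.2); print(read_time(),read_opening())
# scanner approach
p,T=sc_tool(np.r_[SC,0],flat(SCY),-1)
r.move_pose(np.r_[p[:2],.25],T); print(read_time(),read_joint_positions().round(2))
for n in("side","top"): cv2.imwrite(f"pics/{n}4.png",imaging.read_camera(n)[:,:,::-1])
```

```text
True [0.66346016 0.00848538 0.15042764] [-0.66789104 -0.8978898   4.40929963]
10.15 1.0048776235041241
11.5 [ 0.61  0.23  0.28  0.   -1.62 -0.56]
```

View pics/side4.png

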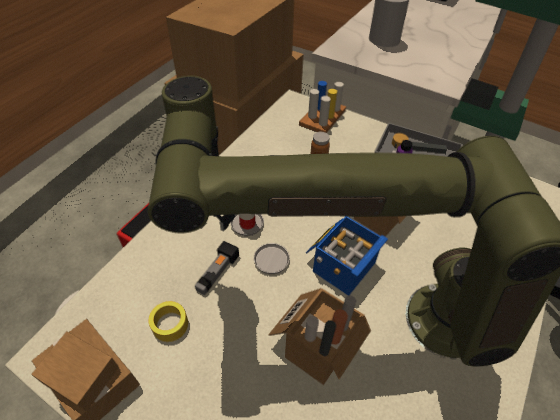

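View pics/top4.png

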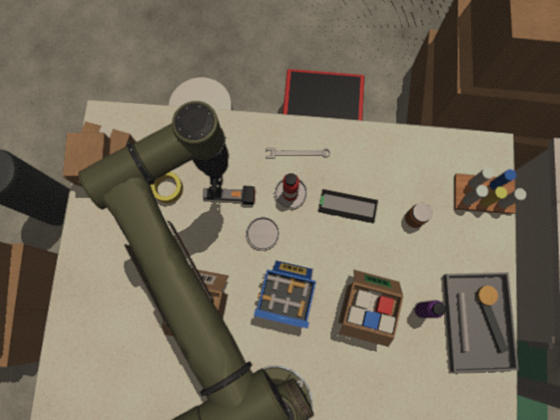

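Run:
```python
from plan import *
p,T=sc_tool(np.r_[SC,0],flat(SCY),-1)
r.movel(np.r_[p[:2],.07],max_speed=.2)
print(r.movel(np.r_[p[:2],.028],max_speed=.05,until_force=5),read_position(),read_ft_force())
for n in("side","top"): cv2.imwrite(f"pics/{n}5.png",imaging.read_camera(n)[:,:,::-1])
s=cv2.imread('pics/side5.png')[:,:,::-1]; crop('side',s,160,210,130,100,6,'g1')
s=cv2.imread('pics/top5.png')[:,:,::-1]; crop('top',s,170,150,130,100,6,'g2')
```

```text
False [0.63829906 0.2061278  0.02851467] [0.19968496 0.3908502  0.71781437]
```

View pics/g1.png

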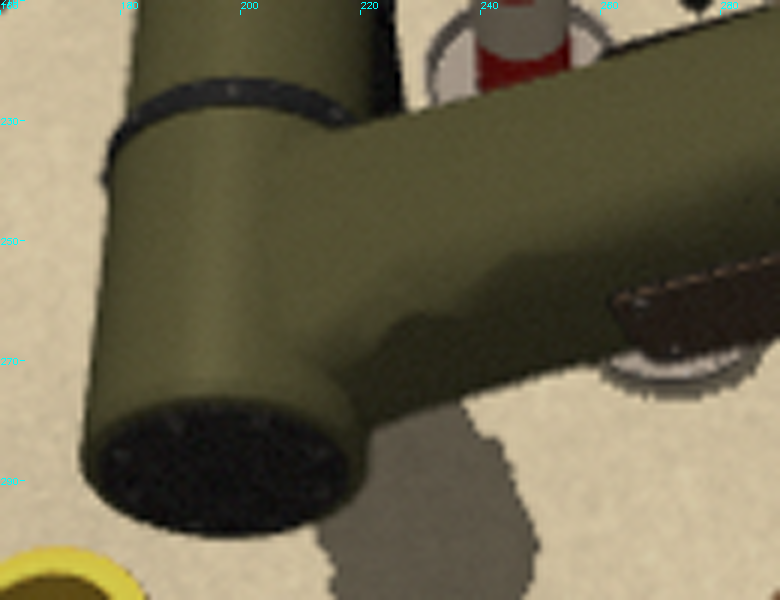

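View pics/g2.png

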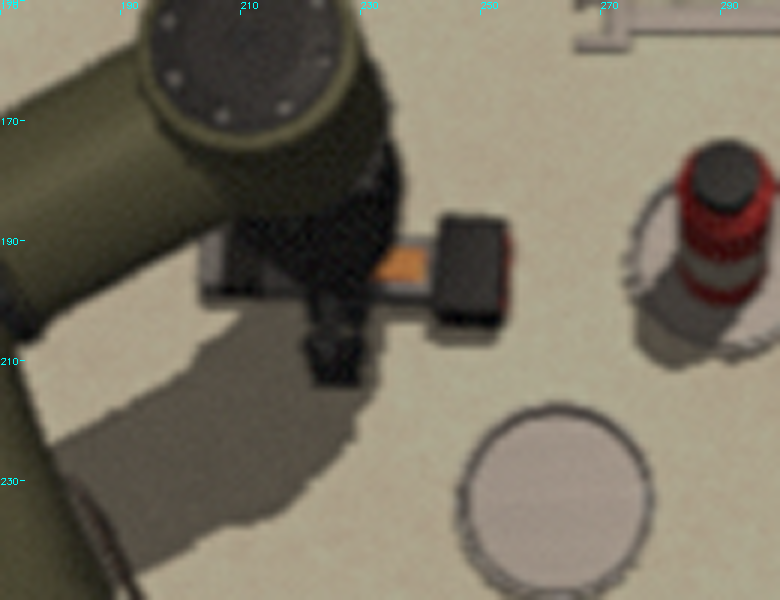

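Run:
```python
from plan import *
command_gripper(0.0,80); print(read_opening(),read_ft_force(),read_position())
p=read_position()
r.movel([p[0],p[1],.10],max_speed=.1); r.movel([p[0],p[1],.30],max_speed=.2); r.hold(.2); print(read_opening(),read_ft_force(),read_time())
for n in("side","top"): cv2.imwrite(f"pics/{n}6.png",imaging.read_camera(n)[:,:,::-1])
s=cv2.imread('pics/top6.png')[:,:,::-1]; crop('top',s,160,120,130,100,6,'g3')
```

```text
0.3836441231972431 [-0.37617948 -0.36333341  2.30570609] [0.63841385 0.20623317 0.02876601]
0.38646586873963273 [ 0.02130357 -1.13187779 -2.08248409] 16.4833
```

View pics/g3.png

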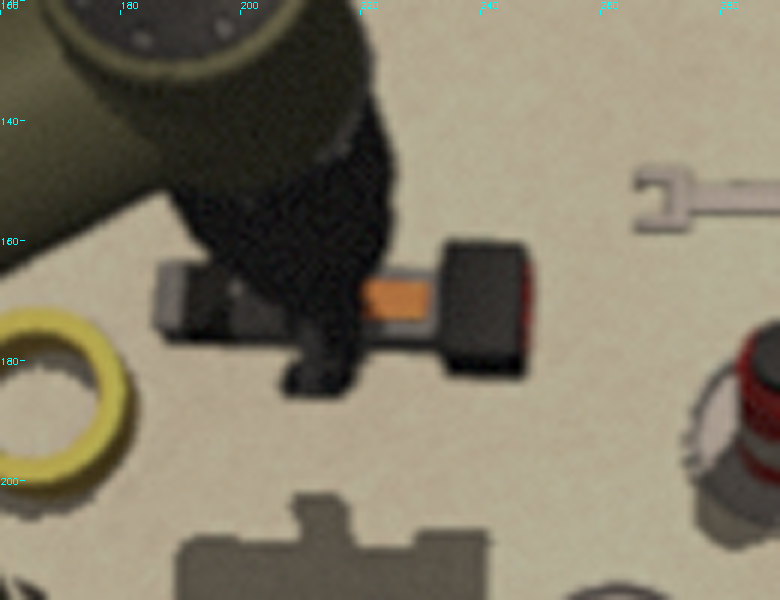

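View pics/side6.png

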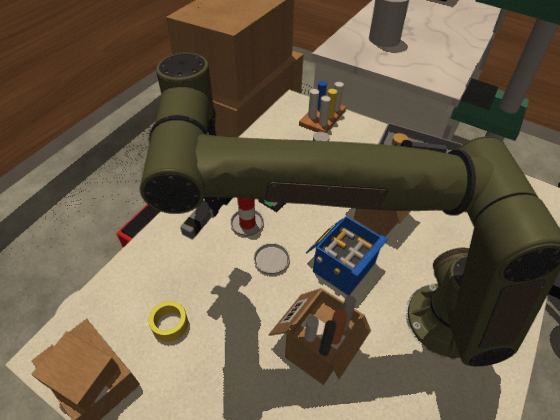

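```bash
sed -i 's/^GZ=.021.*/GZ=.0228/' plan.py
python3 - <<'E'
from plan import *
s=cv2.imread('pics/top6.png')[:,:,::-1].copy()
p=read_position(); R=flat(SCY); o=np.array([p[0],p[1],p[2]-.006-.0228])
s=cv2.resize(s[120:220,160:290],None,fx=6,fy=6,interpolation=cv2.INTER_CUBIC)
for l in [[(45,28,44),(85,28,44),(85,-28,44),(45,-28,44)],[(-85,17,32),(-85,-17,32),(45,-17,32),(45,17,32)]]:
    q=[(proj("top",o+R@(np.array(k)/1e3))[0]-[160,120])*6 for k in l]
    cv2.polylines(s,[np.array(q).astype(int)],True,(0,255,255),1)
cv2.imwrite('pics/g4.png',s[:,:,::-1])
E
```

```text
(no output)
```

View pics/g4.png

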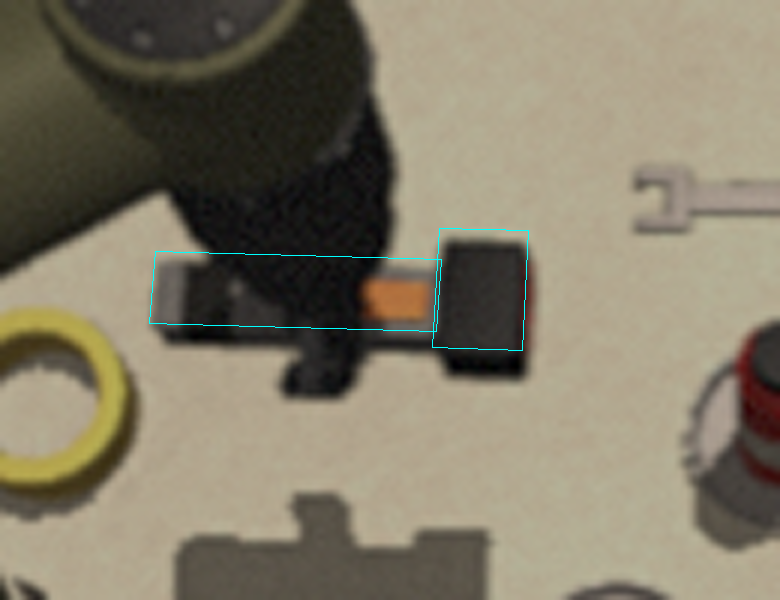

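Run:
```python
from plan import *
p,T=sc_tool(*read_pose(G,.097),-1,gx=-.002)
p2=p+np.array([.04,0,.10]); print(p,p2)
r.move_pose(p2,T); print(read_time(),read_joint_positions().round(2))
r.movel(p,T,max_speed=.1); r.hold(.1)
print(read_position()-p,np.abs(read_eef_rot()-T).max(),read_opening())
for n in("side","top"): cv2.imwrite(f"pics/{n}7.png",imaging.read_camera(n)[:,:,::-1])
s=cv2.imread('pics/top7.png')[:,:,::-1]; crop('top',s,320,180,130,120,6,'h1')
s=cv2.imread('pics/side7.png')[:,:,::-1]; crop('side',s,280,90,130,120,6,'h2')
```

```text
[ 0.54783126 -0.30693467  0.18845873] [ 0.58783126 -0.30693467  0.28845873]
18.45 [-0.18 -0.16 -0.12 -0.   -1.14 -1.56]
[ 3.85316644e-04 -7.49246108e-05  8.13139878e-04] 0.0009484103525124743 0.3865840878444813
```

View pics/h1.png

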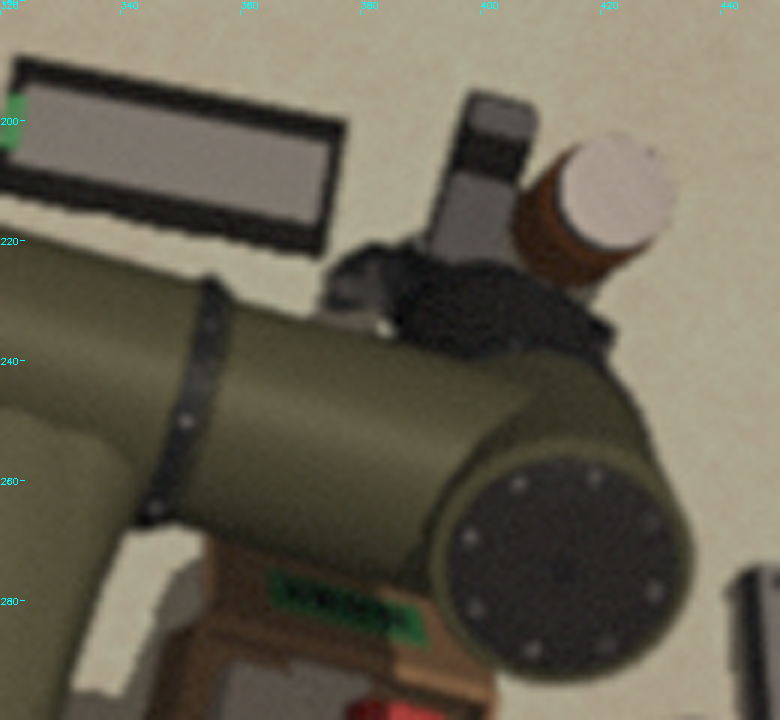

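View pics/side7.png

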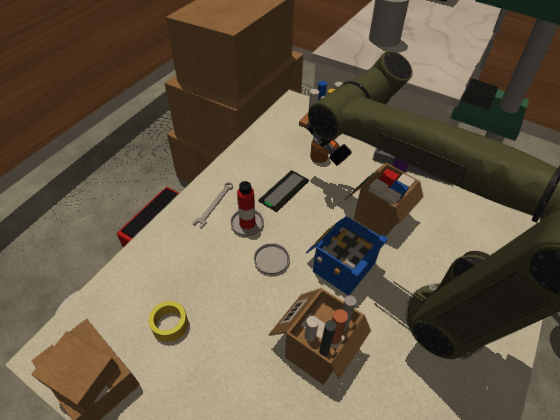

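View pics/h2.png

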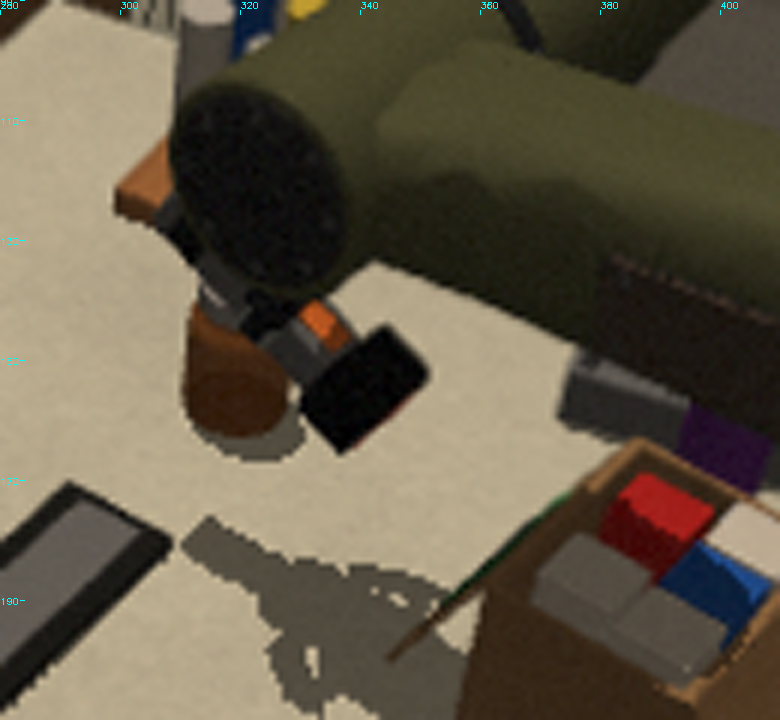

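```bash
cat >> plan.py <<'E'
def tool2sc(p,T,s=-1,gx=-.002,gz=GZ):
    R=np.c_[s*np.cross(T[:,2],-T[:,0])*1,s*T[:,2],-T[:,0]]; R[:,0]=np.cross(R[:,1],R[:,2])
    return p+T[:,0]*.006-R@np.array([gx,0,gz]),R
def overlay(cam,img,o,R,tags,box,f,name):
    x0,y0,w,h=box; s=cv2.resize(cv2.imread(img)[y0:y0+h,x0:x0+w],None,fx=f,fy=f,interpolation=cv2.INTER_CUBIC)
    def pl(P,c,cl=True): cv2.polylines(s,[((proj(cam,np.array(P))-[x0,y0])*f).astype(int)],cl,c,1)
    for l in [[(45,28,44),(85,28,44),(85,-28,44),(45,-28,44)],[(45,28,0),(85,28,0),(85,-28,0),(45,-28,0)],[(-85,17,32),(-85,-17,32),(45,-17,32),(45,17,32)]]: pl([o+R@(np.array(k)/1e3) for k in l],(255,255,0))
    pl([o+R@np.array([.085,0,.022]),o+R@np.array([.185,0,.022])],(0,0,255),False)
    for c,Q in tags: pl([c+Q@np.array(k) for k in[(.025,.04,0),(.025,-.04,0),(-.025,-.04,0),(-.025,.04,0)]],(255,0,255))
    cv2.imwrite(f"pics/{name}.png",s)
E
python3 - <<'E'
from plan import *
o,R=tool2sc(read_position(),read_eef_rot()); w=o+R@np.array([.085,0,.022]); print(R.T@(G[0]-w),np.degrees(np.arccos(-R[:,0]@G[1][:,2])))
overlay("side","pics/side7.png",o,R,[G],(280,90,130,120),6,"i1"); overlay("top","pics/top7.png",o,R,[G],(320,180,130,120),6,"i2")
r.hold(1.5); print(read_time(),read_joint_vel().round(4))
E
```

```text
[ 9.74686274e-02 -1.46819227e-06 -2.06253263e-04] 0.037067696838754834
21.375 [ 0.     -0.0009 -0.0004  0.0006  0.0002 -0.0004]
```

View pics/i1.png

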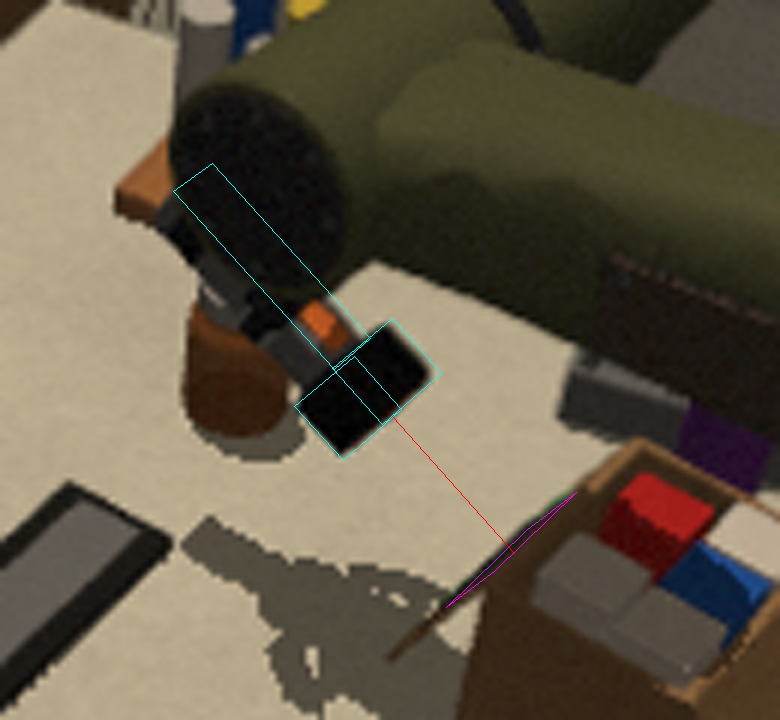

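View pics/i2.png

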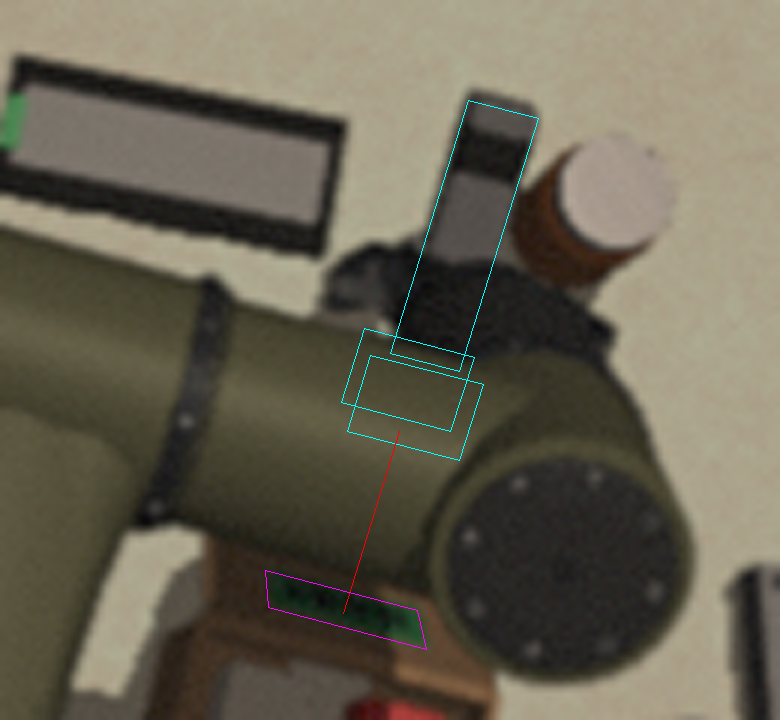

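Run:
```python
from plan import *
p=read_position(); r.movel(p+np.array([.04,0,.10]),max_speed=.2)
p,T=sc_tool(*read_pose(Y,.092),-1,gx=-.002)
r.move_pose(p+np.array([.03,-.02,.11]),T); print(p,read_time(),read_joint_positions().round(2),read_position())
for n in("side","top"): cv2.imwrite(f"pics/{n}8.png",imaging.read_camera(n)[:,:,::-1])
```

```text
[ 0.56713447 -0.04519894  0.16123254] 23.025 [ 0.32 -0.32 -0.33  0.2  -1.18 -2.07] [ 0.59699077 -0.06582195  0.27097536]
```

View pics/side8.png

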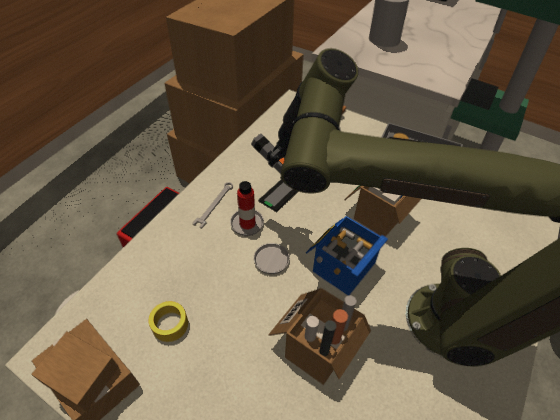

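View pics/top8.png

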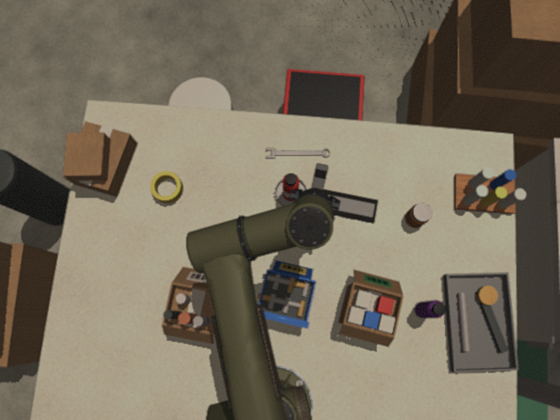

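Run:
```python
from plan import *
print(tri((190,248),(306,178)), tri((205,250),(310,175)))
q=r.solve_ik(*sc_tool(*read_pose(Y,.092),-1,gx=-.002)); print(np.round(q,2))
# pipe tops at .245 from top view
for u in((181,299),(168,314),(184,319),(198,321)): print(onz("top",u,.245).round(3))
print(onz("side",(345,300),.245))
```

```text
(array([0.38508774, 0.20124546, 0.52300608]), np.float64(0.010607850687115158)) (array([0.38812881, 0.17264198, 0.50439645]), np.float64(0.00597963060051138))
[ 0.39 -0.4  -0.61  0.25 -1.   -2.19]
[0.286 0.27  0.245]
[0.244 0.299 0.245]
[0.235 0.255 0.245]
[0.233 0.217 0.245]
[0.24411158 0.23326522 0.245     ]
```

Run:
```python
from plan import *
p,T=sc_tool(*read_pose(Y,.092),-1,gx=-.002)
r.movel(p+np.array([.01,-.005,.02]),T,max_speed=.12); r.movel(p,T,max_speed=.05); r.hold(.1)
print(read_position()-p,read_ft_force(),read_opening(),read_time())
for n in("side","top"): cv2.imwrite(f"pics/{n}9.png",imaging.read_camera(n)[:,:,::-1])
o,R=tool2sc(read_position(),read_eef_rot()); w=o+R@np.array([.085,0,.022]); print(R.T@(Y[0]-w),np.degrees(np.arccos(-R[:,0]@Y[1][:,2])))
overlay("side","pics/side9.png",o,R,[Y],(220,150,130,120),6,"j1"); overlay("top","pics/top9.png",o,R,[Y],(240,170,130,120),6,"j2")
```

```text
[2.28241782e-04 6.89754559e-05 4.75411094e-04] [-0.45656337 -0.11555966 -2.46965831] 0.3822968321580308 24.7583
[ 9.22979235e-02  6.30871353e-05 -1.54001984e-04] 0.024551097864843795
```

View pics/j1.png

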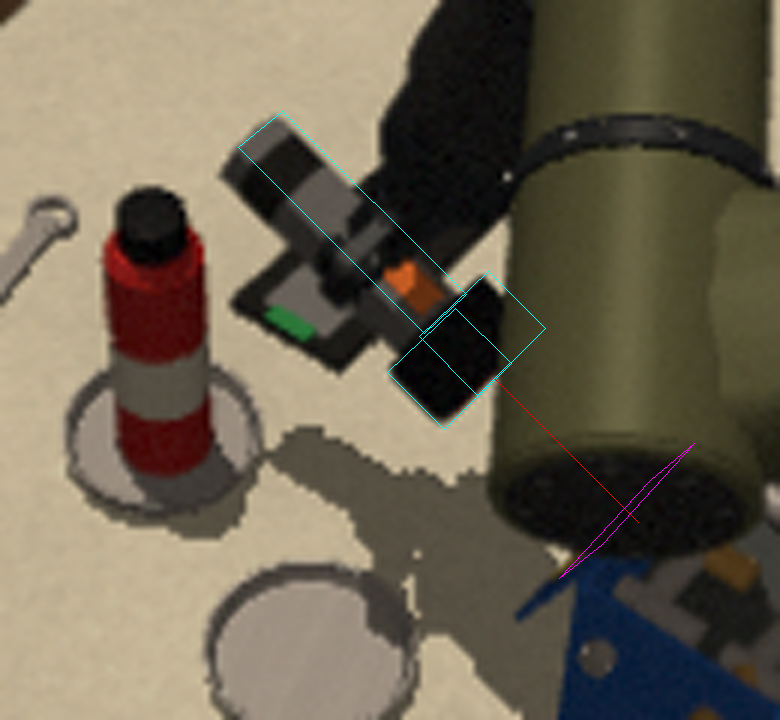

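View pics/j2.png

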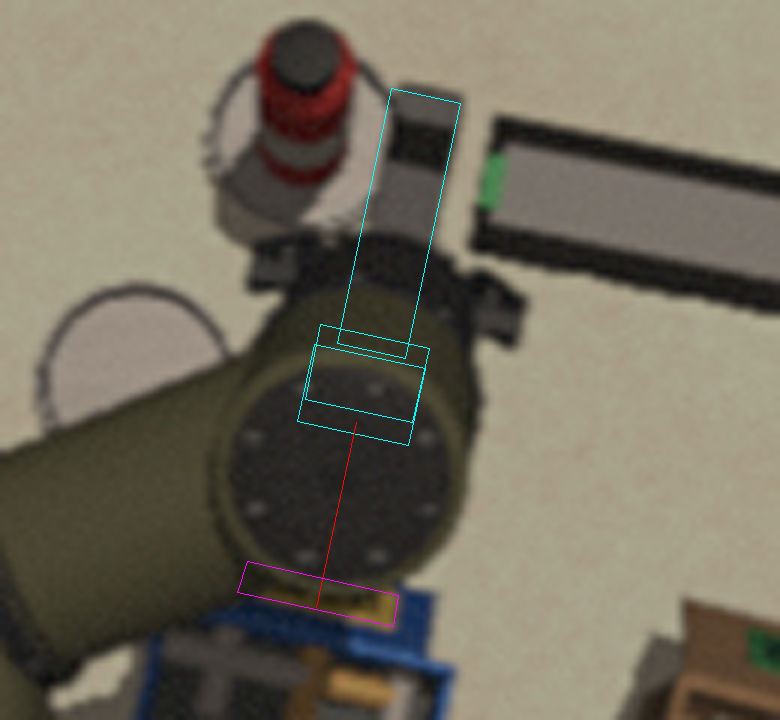

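View pics/side9.png

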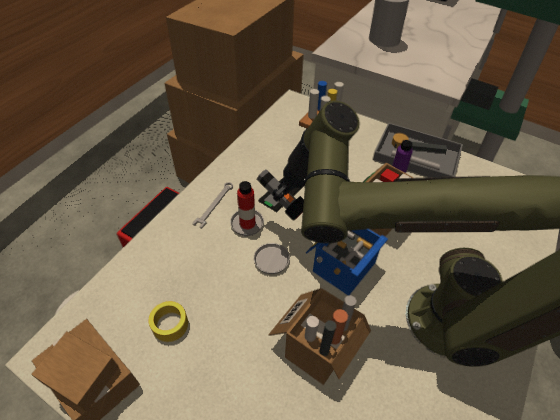

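Run:
```python
from plan import *
r.hold(1.2); print(read_time())
q=np.array([onz("side",u,.01) for u in((291.7,170.8),(308.7,180.3),(276.7,212),(258.7,200.5))]); print("pad side",q.mean(0),np.degrees(np.arctan2(*((q[0]+q[1]-q[2]-q[3])[1::-1]))),[np.linalg.norm(q[i]-q[i-1]).round(3) for i in range(4)])
p=read_position(); r.movel(p+np.array([.03,-.02,.12]),max_speed=.2)
c=np.array([(PAD[0]+q.mean(0)[0])/2,(PAD[1]+q.mean(0)[1])/2]); print(c)
pp,T=sc_tool(np.r_[c,.01],flat(PADY),-1,gx=-.002)
r.move_pose(np.r_[pp[:2],.20],T); r.movel(np.r_[pp[:2],.09],max_speed=.15); r.hold(.1); print(read_time(),pp)
for n in("side","top"): cv2.imwrite(f"pics/{n}10.png",imaging.read_camera(n)[:,:,::-1])
o,R=tool2sc(read_position(),read_eef_rot()); o[2]=read_position()[2]-.0288
overlay("side","pics/side10.png",o,R,[],(220,130,130,120),6,"k1"); overlay("top","pics/top10.png",o,R,[],(290,150,130,120),6,"k2")
```

```text
26.0583
pad side [ 0.63602676 -0.17873243  0.01      ] -96.49434190794068 [np.float64(0.187), np.float64(0.077), np.float64(0.188), np.float64(0.08)]
[ 0.63641338 -0.18286622]
29.4917 [ 0.63665712 -0.18088112  0.0388    ]
```

View pics/k1.png

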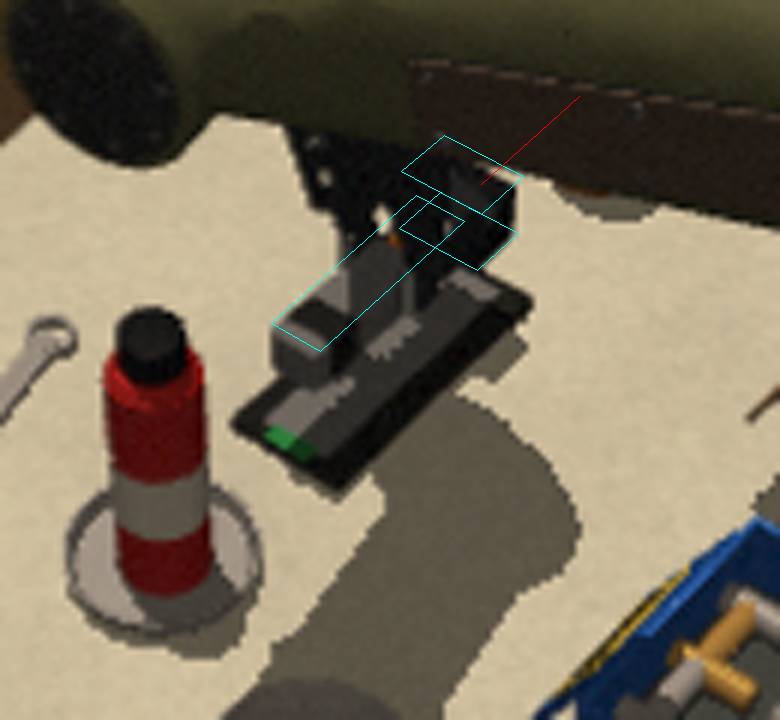

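View pics/k2.png

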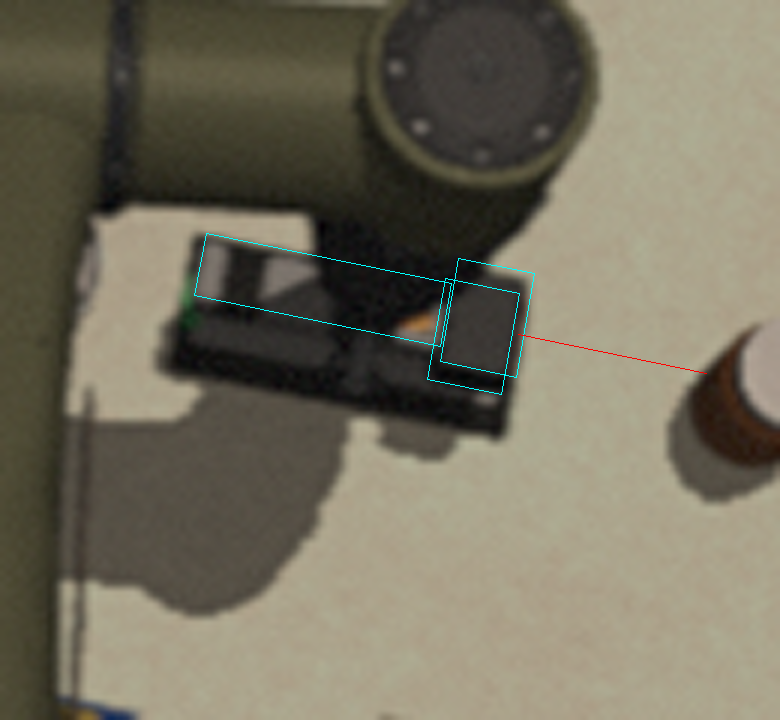

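Run:
```python
from plan import *
p=read_position()
r.movel([p[0],p[1],.046],max_speed=.08)
print(r.movel([p[0],p[1],.0365],max_speed=.015,until_force=3),read_position(),read_ft_force())
command_gripper(1.0); r.hold(.2); r.movel([p[0],p[1],.20],max_speed=.12)
j=read_joint_positions(); j[0]-=.55; r.move_j(j); r.hold(.3); print(read_time(),read_opening(),read_position())
for n in("side","top"): cv2.imwrite(f"pics/{n}11.png",imaging.read_camera(n)[:,:,::-1])
s=cv2.imread('pics/top11.png')[:,:,::-1]; crop('top',s,260,160,130,100,6,'l1')
s=cv2.imread('pics/side11.png')[:,:,::-1]; crop('side',s,215,140,130,110,6,'l2')
```

```text
True [ 0.63741636 -0.18085881  0.03876811] [-0.58812188  0.31247616  3.86163338]
34.725 0.9993402286770044 [ 0.44906508 -0.48653284  0.19882729]
```

View pics/l1.png

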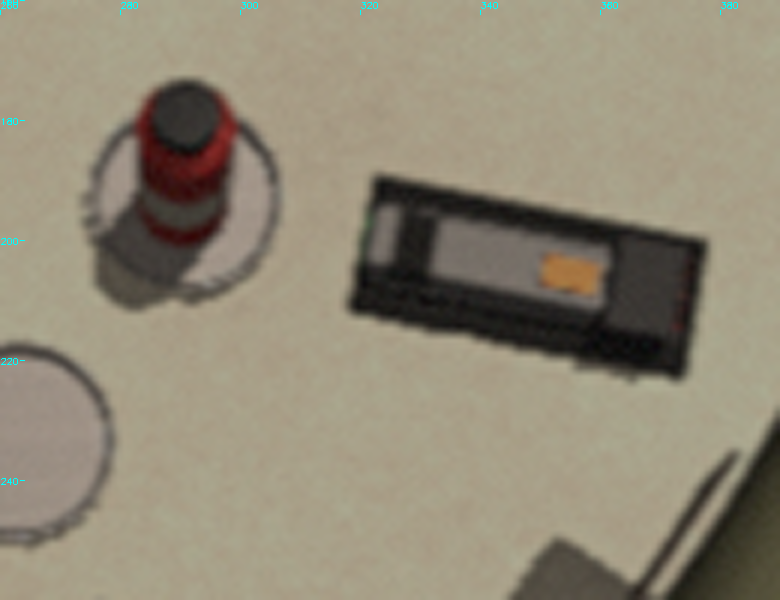

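View pics/l2.png

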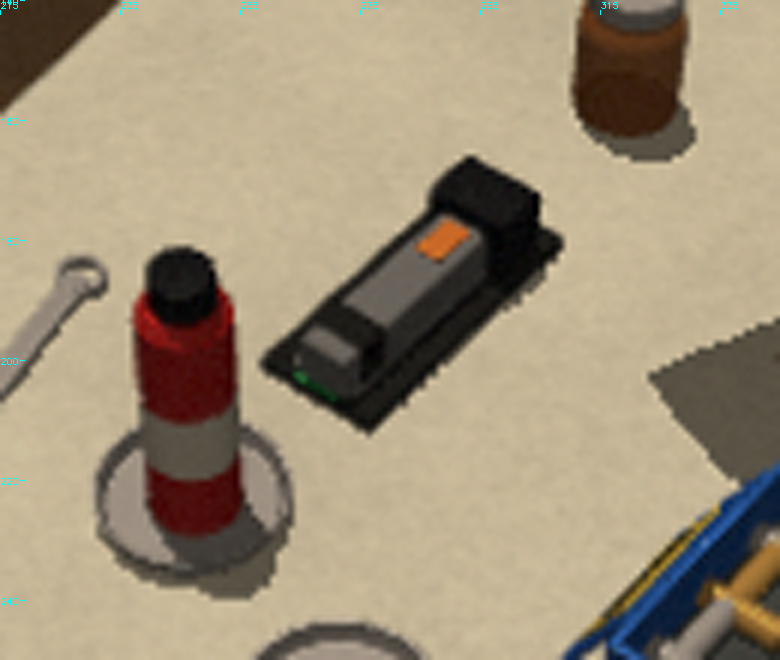

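View pics/top11.png

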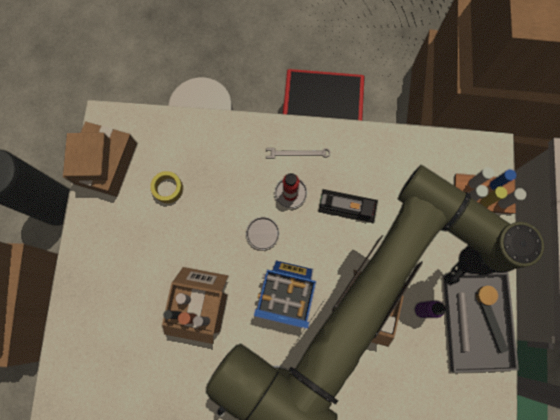

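Run:
```python
from plan import *
b=onz("top",(355,205.3),.043)[:2]; t=np.mean([onz("top",(323,193.8),.042),onz("top",(321.8,204.2),.042)],0)[:2]
u=np.array([np.cos(PADY),np.sin(PADY)]); v=np.array([-u[1],u[0]])
for n,x in(("button",b),("tail",t)): d=x-[.6368,-.1873]; print(n,d@u,d@v)
print(read_ft_force()); job_done()
```

```text
button 0.018561139795764785 -0.00184069827977199
tail -0.08827318391909676 -0.0026977865437569494
[ 0.19765776  0.10526415 -0.65817521]
the job is handed in; nothing more can be done
```

I carried out every step and handed the job in at about 35 s, well inside the 72 s limit. `job_done` gives no verdict, so the checks below are my own.

- **Can:** I picked up the red can (not the purple one) and stood it in the farther steel dish. It came down with a soft touch at the expected floor height. The last pictures show it upright and near the dish's middle.
- **Green tag:** I held the scanner still for about 1.6 s with the window about 97 mm from the tag. By my fitted tag pose it was centred and square. The overlay in both cameras matched the scanner to within a few mm.
- **Yellow tag:** I did the same for about 1.3 s at about 92 mm, and the overlays matched again. The scanner never went near the white tag.
- **Scanner:** It lies lengthways on the pad with the orange button up, let go. It is about 3 mm off centre along the pad and about 2 mm across, and it touched down at the expected height.
- **Surroundings:** The jar, tape and wrench look unmoved in the last pictures. The arm hid the jar in the last top view, so I checked it in the side view. I saw no contact with a flap, but the arm also hid the green flap in that last top view.

**Camera disagreement:** The top and side cameras differed by up to 4–9 mm on the can, dish and pad positions. I averaged them, and the gap was well within the tolerances.

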